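Feel along a battery's rim for the hidden release and press it

ROBOT

A 7-joint arm with a two-finger parallel gripper is mounted at the origin on the work surface. World frame = base frame: x ahead of the robot, y to its left, z up, the work surface at z = 0. Lengths are in m, angles in rad, forces in N, time in s.
With the tool pointing down it reaches from about 0.4 to 0.875 m from the base axis. Payload 19.3 kg.
Tool frame: the origin (TCP) lies at the very end of the fingers, on their centre line; the grasp point (between the pads) lies 19 mm behind it; x points along the fingers, y is the direction in which the jaws open and shut, and the axes are right-handed (so a half turn about x gives the same grasp; the last joint's range is limited). The gripper opens to 85 mm and grips with 20 to 120 N. Pads are 22 mm wide; open, the fingers measure 114 mm over their backs; the gripper's body (76 mm by 85 mm) begins 54 mm behind the grasp point. The pads swing forward as they close: fully open they stand 13 mm farther back than shut.
Start: joints at [-1.307, 0.521, -0.036, 1.599, 0.021, 1.021, -0.113], TCP at [0.205, 0.59, 0.231] pointing down, gripper open.
Joint ranges: [-2.91, 2.91], [-0.3, 2.13], [-1.5, 1.42], [0.17, 2.43], [-1.26, 4.41], [0.16, 1.93], [-2.52, 2.52]. Speed limits (rad/s): [1.89, 1.89, 2.39, 2.39, 3.01, 3.01, 3.01].

INTERFACE

Orientations are given as a rotation vector (axis times angle).
In Python, from station import robot, optics gives the robot as it stands. Calls block until the motion is done:
- robot.move_ptp(position, orientation): joint-space move of the TCP to a pose.
- robot.move_straight(position, speed=0.15, attitude=None): straight line of the TCP; attitude=None keeps the orientation; speed is the mean speed in m/s.
- robot.move_joints(angles): joint-space move.
- robot.gripper_open() and robot.grab(grasp_force=None): open the fingers fully, or close them until they stop; grasp_force is the grip in N (None keeps the last).
- robot.wait(seconds).
- robot.solve_ik(position, orientation): joint angles nearest the present ones, or None.
- optics.get_image(name): name is "scene" or "top" or "wrist"; returns the picture (400x640x3 uint8, blue, green, red); there is no depth.
- optics.get_calibration(name): a dict with "camera_matrix" (3x3 intrinsics, pixels), "distortion" ([k1, k2, p1, p2, k3] as OpenCV has them; the pictures are not rectified), "position" and "attitude" of the camera in the world. Camera axes: x right, y down, z forward; pixel columns grow to the right and rows downward; lengths in m; the calibration is good to about 2 mm. A picture is of the moment at which its call begins: read the wrist's pose just before it. get_calibration takes no time and is no camera call; for the wrist camera it gives the pose at the moment of the call.
A pose or a line that the arm cannot do raises robot.IKError and nothing moves.
- robot.finish_job(): hands the job in, once; it reports no verdict.
Readings, each from a call of its own:
- robot.get_t(): time.
- robot.get_joint_positions(): joint angles.
- robot.get_dq(): joint speeds.
- robot.get_effort(): joint torques, N m.
- robot.get_ee_pos(): TCP position.
- robot.get_tool_rot(): TCP orientation.
- robot.get_wrist_force(): force on the tool from outside, world axes, zero at the start.
- robot.get_moment(): the same for the moment, N m.
- robot.get_opening(): opening from 0.0 (shut) to 1.0 (fully open).
Only numpy, scipy, OpenCV 4.12 (cv2) and the standard library are available. Lean on these libraries where they do the work, as an engineer would, in place of code of your own. Each camera call takes 0.05 s, during which the arm holds its last target. There are 200 camera calls.

TASK

The release key of this battery's lid is sunk in a notch somewhere along the raised white front rim. With the fingertips closed, touch the top of the rim near its left end (seen from the robot), slide along the rim to the right until you drop into the notch, press the key there fully down, where it stays, and move clear. Grasp, lift and shift nothing: the tools and parts lying around stay where they are.

Things in the scene. Friction and masses are not known exactly. Their poses are not given: they have to be found in the camera images.
- battery: The battery module, fixed to the table: slim dark green case with a flat white lid whose top is 75 mm above the table; 180 mm deep (x), 400 mm long (y), origin under its centre. x points to its rear, y to its left end (left as seen from the robot), z up. A white rim stands up along its whole front edge. Behind the rim 65 mm of lid is bare but for the release pin and a loose cap.
- rim_middle (a point): Middle of the rim's top face (half-way along, half-way through its thickness); axes as the battery's. The top is smooth, straight and level, 110 mm above the table; 400 mm long (y -200 to +200 mm), 24 mm thick (x -12 to +12 mm). One notch, 44 mm long (y), cuts right across it, open at top, front and rear; its centre is anywhere from y = +35 to -60 mm, new each time, not reported.
- rim_left_top (a point): Point on the same top face of the rim, 150 mm left (+y) of rim_middle, on plain unbroken rim: the place to begin. Same axes.
- release_key (a joint): How far the key has been pressed down, in m: 0 up, 0.010 fully home on its stop. The key is the floor of the notch, of the same white plastic, 42 mm long, 23 mm wide; its flat top lies 14 mm below the rim's top when up, 24 mm when home. It resists with a steady friction of about 5 N, has no spring and stays where it is left.
- release_pin (a joint): Height of the steel pin, 12 mm across, near the right end of the lid (170 mm right of the rim's middle, 58 mm behind it), in m. It is linked to the key and rises out of the lid as the key goes down: 0 flush, 0.012 when the key is fully home. Only an indicator.
- terminal_cap: a loose black plastic terminal cap, 30 mm across, 24 mm high, standing on the battery's lid behind the rim. Not part of the job. Origin at the centre of its underside.
- wrench: a loose steel wrench, 160 mm long, flat on the table in front of the battery. Not part of the job. Origin at the middle of its length, at its underside.
- screwdriver: a loose screwdriver, 170 mm long, flat on the table in front of the battery. Not part of the job. Origin at the middle of its length, at its underside.
- link_bar: a loose copper link bar, 90 x 22 x 5 mm, flat on the table in front of the battery. Not part of the job. Origin at the centre of its underside.
- meter: a loose grey hand meter, 150 x 75 x 40 mm, lying on the table to the right of the battery. Not part of the job. Origin at the centre of its underside.
- grease_jar: a loose jar, 60 mm across, 60 mm high, to the left of the battery. Not part of the job. Origin at the centre of its underside.
- bolt_tray: a loose open tray, 100 x 130 x 35 mm, to the left of the battery. Not part of the job. Origin at the centre of its underside.

How it is judged:
On the way, in this order (a step that is already met when the one before it is completed fails the run):
1. the fingers touch the rim near its left end (centre of the fingers more than 100 mm left of the rim's middle), the key still up (contact force between the fingers and battery above 0.3 N and distance between the grasp point and rim_left_top below 0.065 m and y of the grasp point in the frame of rim_middle above 0.1 m and value of joint release_key below 0.002 m), for 0.05 s.
2. the fingers pass along the rim's top, touching it, 85 to 50 mm left of its middle, the key still up (contact force between the fingers and anything else above 0.3 N and y of the grasp point in the frame of rim_middle between 0.05 and 0.085 m and x of the grasp point in the frame of rim_middle between -0.04 and 0.04 m and z of the grasp point in the frame of rim_middle below 0.035 m and value of joint release_key below 0.002 m), for 0.05 s.
3. the key is pressed down at least 8 mm (value of joint release_key above 0.008 m), for 0.2 s.
At the end, for the whole second after the job is handed in: The release key is down by at least 8 of its 10 mm and at rest, the robot is clear of everything, and every loose thing is within 20 mm of where it was (value of joint release_key above 0.008 m and velocity of joint release_key below 0.005 m/s and distance of each of terminal_cap, wrench, screwdriver, link_bar, meter, grease_jar, bolt_tray from where it was at the start of the episode below 0.02 m); the robot touches nothing.
It fails at once if a loose thing lying around is lifted or moved more than 20 mm (distance of any of terminal_cap, wrench, screwdriver, link_bar, meter, grease_jar, bolt_tray from where it was at the start of the episode above 0.02 m).
It also fails if it takes over 67 s, if anything falls off the work surface, if the arm or the gripper's body presses on something with over 40 N, if the wrist force passes 120 N, or if a joint passes its speed limit or range.

## Working session

There is one attempt and no reset: what is moved stays moved. The work goes in short steps, each a Python script; the robot and the scene stay as the last script left them, time stands still between calls to the robot, and variables do not carry over. Pictures are saved under pics/ and viewed, about 8 in all and at most 12, crops included, and the job is handed in when it is done.

```bash
mkdir -p pics; ls; python3 - <<'E'
from station import robot, optics
import cv2
for n in("scene","top"):
    cv2.imwrite(f"pics/{n}0.png",optics.get_image(n)); c=optics.get_calibration(n); print(n,c)
print(robot.get_t(),robot.get_ee_pos(),robot.get_tool_rot(),robot.get_wrist_force())
E
```

```text
pics
scene {'camera_matrix': array([[487.35487779,   0.        , 320.27893861],
       [  0.        , 487.35487779, 207.26324684],
       [  0.        ,   0.        ,   1.        ]]), 'distortion': array([0.01525385, 0.        , 0.        , 0.        , 0.        ]), 'position': array([ 1.18544386, -0.39009394,  0.7178856 ]), 'attitude': array([-2.04735976, -1.13119352,  0.48912026])}
top {'camera_matrix': array([[444.78751359,   0.        , 319.1122327 ],
       [  0.        , 444.78751359, 203.78306483],
       [  0.        ,   0.        ,   1.        ]]), 'distortion': array([-0.03235959,  0.        ,  0.        ,  0.        ,  0.        ]), 'position': array([ 4.38969975e-01, -5.85378266e-05,  9.96101655e-01]), 'attitude': array([-2.16641204,  2.1228452 , -0.13430393])}
0.1 [0.20471417 0.59022117 0.23081861] [ 0.26120477  1.5549521  -0.26272155] [ 0.33602987  0.99863413 -0.58182699]
```

View pics/top0.png

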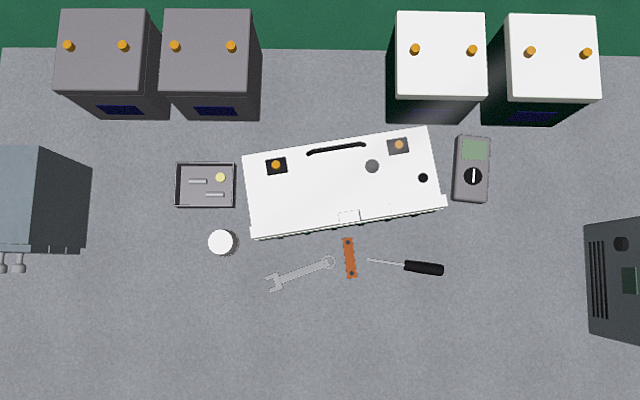

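View pics/scene0.png

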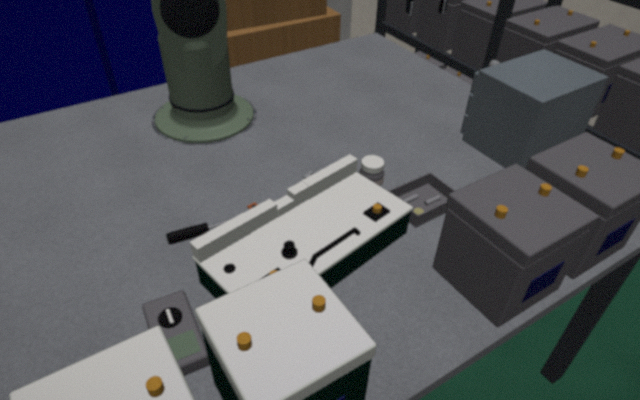

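The top view shows the battery at about (345,183), with its front rim running from (258,240) to (447,205) and the notch near (349,215). The scene view shows the notch right of mid-rim, with the cap behind it. I'll zoom in on the rim next.

```bash
cat > h.py <<'E'
import numpy as np, cv2
from scipy.spatial.transform import Rotation as R
from station import robot, optics
def ray(n,px,z):
    c=optics.get_calibration(n)
    u=cv2.undistortPoints(np.float64(px).reshape(-1,1,2),c["camera_matrix"],c["distortion"])[:,0]
    d=np.c_[u,np.ones(len(u))]@R.from_rotvec(c["attitude"]).as_matrix().T
    p=c["position"]; return p+d*((z-p[2])/d[:,2])[:,None]
def proj(n,P):
    c=optics.get_calibration(n); Rm=R.from_rotvec(c["attitude"]).as_matrix().T
    return cv2.projectPoints(np.float64(P).reshape(-1,1,3),cv2.Rodrigues(Rm)[0],-Rm@c["position"],c["camera_matrix"],c["distortion"])[0][:,0]
E
python3 - <<'E'
import cv2
from h import *
im=cv2.imread("pics/top0.png")[115:255,235:460]
cv2.imwrite("pics/top0c.png",cv2.resize(im,None,fx=3.5,fy=3.5,interpolation=cv2.INTER_CUBIC))
print(proj("top",[[.439,0,0]]))
E
```

```text
[[323.8772725  265.17189664]]
```

View pics/top0c.png

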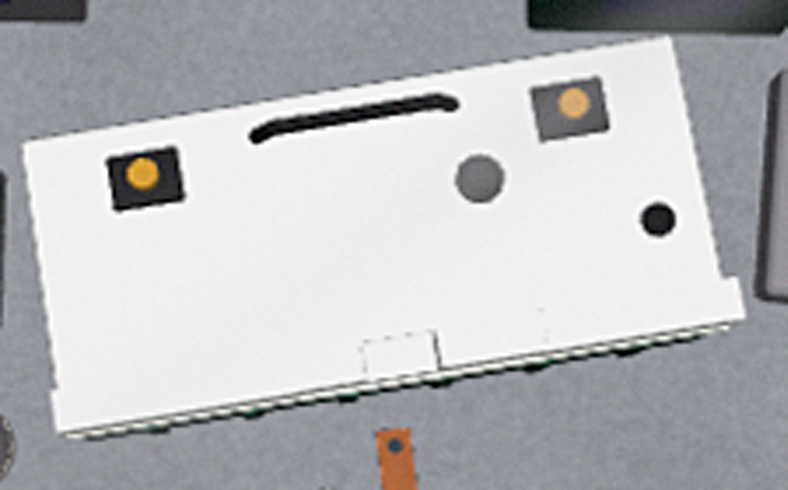

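The crop shows the rim's top corners at about (57,432), (52,392), (738,280) and (744,316). The notch lies between x=363 and 438. The pin is at (658,219) and the cap at (480,178).

```bash
cat >> h.py <<'E'
def crop(p): return np.float64(p)/3.5+[235,115]-0.36
C=ray("top",crop([(57,432),(52,392),(738,280),(744,316)]),.11)
L=(C[0]+C[1])/2; Rr=(C[2]+C[3])/2; mid=(L+Rr)/2
yh=(L-Rr)/np.linalg.norm(L-Rr); xh=np.array([yh[1],-yh[0],0]); YAW=np.arctan2(xh[1],xh[0])
def W(x,y,z): return mid+xh*x+yh*y+np.array([0,0,z])   # rim_middle frame -> world
def rim(p): d=np.asarray(p)-mid; return np.array([d@xh,d@yh,d[2]])
E
python3 - <<'E'
from h import *
print(C.round(4),mid,np.degrees(YAW),np.linalg.norm(L-Rr))
print([rim(p).round(4) for p in C])
print("notch",[rim(p).round(4) for p in ray("top",crop([(363,345),(367,378),(435,332),(440,370)]),.11)])
print("pin",rim(ray("top",crop([(658,219)]),.075)[0]),"cap",rim(ray("top",crop([(480,178)]),.099)[0]))
# orientation: tool x down; jaw (y) along rim x (across) vs along rim y
for a in range(0,360,90):
    yw=np.array([np.cos(YAW+np.radians(a)),np.sin(YAW+np.radians(a)),0]);xw=np.array([0,0,-1.])
    rv=R.from_matrix(np.c_[xw,yw,np.cross(xw,yw)]).as_rotvec()
    for y in(.15,-.06): 
        q=robot.solve_ik(W(0,y,.03),rv); print(a,rv,y,None if q is None else np.round(q,2))
print(R.from_rotvec(robot.get_tool_rot()).as_matrix().round(2))
E
```

```text
[[ 0.4895  0.1465  0.11  ]
 [ 0.5122  0.1504  0.11  ]
 [ 0.5847 -0.2424  0.11  ]
 [ 0.5639 -0.2455  0.11  ]] [ 0.53757692 -0.04774129  0.11      ] 10.604252995444453 0.3992154117773792
[array([-0.0116,  0.1998,  0.    ]), array([0.0116, 0.1994, 0.    ]), array([ 0.0105, -0.2   ,  0.    ]), array([-0.0105, -0.1992,  0.    ])]
notch [array([0.009 , 0.0194, 0.    ]), array([-0.0101,  0.0204,  0.    ]), array([ 0.0096, -0.0225,  0.    ]), array([-0.0124, -0.0215,  0.    ])]
pin [ 0.05881131 -0.17042513 -0.035     ] cap [ 0.09633868 -0.06576899 -0.011     ]
0 [ 1.07177918  1.29106176 -1.07177918] 0.15 [-0.58  0.51  0.37  1.97 -0.28  0.7   0.15]
0 [ 1.07177918  1.29106176 -1.07177918] -0.06 [-0.25  0.59  0.48  1.88 -0.37  0.77  0.62]
90 [-0.14532337  1.56590649  0.14532337] 0.15 [-0.33  0.48  0.03  1.96 -0.02  0.7   1.47]
90 [-0.14532337  1.56590649  0.14532337] -0.06 [-0.06  0.54  0.2   1.87 -0.15  0.74  1.98]
180 [-1.34422693  1.11591442  1.34422693] 0.15 [-1.06  0.9   1.22  1.99 -1.01  1.05 -2.29]
180 [-1.34422693  1.11591442  1.34422693] -0.06 [-0.63  0.95  1.22  1.89 -1.03  1.11 -1.94]
270 [ 2.12439875  0.19715404 -2.12439875] 0.15 [-0.73  0.56  0.59  1.98 -0.46  0.73 -1.25]
270 [ 2.12439875  0.19715404 -2.12439875] -0.06 [-0.39  0.65  0.7   1.88 -0.56  0.81 -0.78]
[[-0.    0.33  0.94]
 [-0.    0.94 -0.33]
 [-1.   -0.    0.  ]]
```

```bash
cat >> h.py <<'E'
RV=np.array([1.07177918,1.29106176,-1.07177918])
fz=lambda: robot.get_wrist_force()[2]
E
python3 - <<'E'
from h import *
print("notch in scene px",proj("scene",[W(0,.022,0),W(0,-.022,0)]))
robot.grab(20)
robot.move_ptp(W(0,.14,.12),RV)
robot.move_straight(W(0,.14,.025),.15)
robot.wait(.2); f0=np.mean([fz() for _ in range(5)])
print(robot.get_t(),rim(robot.get_ee_pos()),robot.get_wrist_force(),robot.get_opening())
z=.012
robot.move_straight(W(0,.14,z),.05); t=robot.get_t()
while z>-.008:
    z-=.001; robot.move_straight(W(0,.14,z),.03); f=fz()-f0
    print(round(z,4),round(f,2),end=' | ')
    if f>3: break
print(robot.get_t()-t,rim(robot.get_ee_pos()),f0,robot.get_wrist_force())
cv2.imwrite("pics/scene1.png",optics.get_image("scene"))
E
```

```text
notch in scene px [[291.02053149 190.30704507]
 [273.6427648  199.95908223]]
3.9583 [0.00040588 0.14012273 0.02575262] [-0.09482266 -0.2745683  -0.04490332] -2.7335153176336058e-05
0.011 0.49 | 0.01 0.26 | 0.009 -0.31 | 0.008 -0.17 | 0.007 -0.28 | 0.006 -0.04 | 0.005 0.8 | 0.004 -0.11 | 0.003 -0.39 | 0.002 0.62 | 0.001 0.47 | -0.0 3.76 | 3.0 [1.11341336e-04 1.39997044e-01 1.03285275e-04] -0.04490331960375394 [-0.11790485 -0.17042469  3.71388508]
```

View pics/scene1.png

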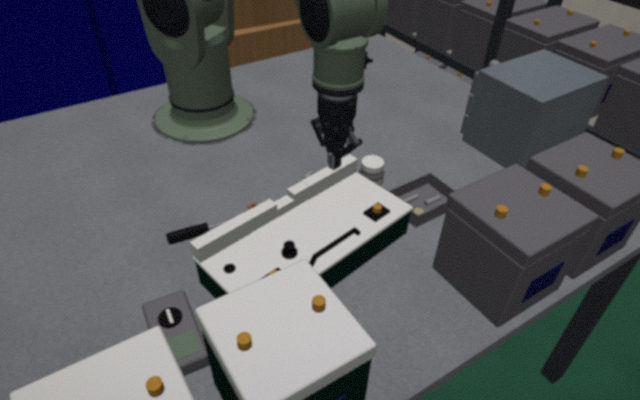

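The fingertips are touching the left end of the rim with about 3.7 N. The notch in the scene view, around (275–291, 195), matches the estimate. I'll slide right now.

```bash
python3 - <<'E'
from h import *
z=-.0003; y=.14; f0=-.05; low=0; out=[]
while y>-.075:
    y-=.004; robot.move_straight(W(0,y,z),.03)
    f=robot.get_wrist_force(); n=f[2]-f0
    out.append((round(y*1e3),round(z*1e3,1),round(n,1)))
    low=low+1 if n<1.2 else 0
    if n<2.5 and z>-.003: z-=.0003+.0004*(n<1.2)
    elif n>7: z+=.0003
    if low>=4 and y<.03: break
    if np.hypot(f[0],f[1])>15: print("side",f); break
print(out); print(robot.get_t(),rim(robot.get_ee_pos()),robot.get_wrist_force())
E
```

```text
[(136, -0.3, np.float64(9.2)), (132, 0.0, np.float64(4.9)), (128, 0.0, np.float64(5.1)), (124, 0.0, np.float64(5.9)), (120, 0.0, np.float64(6.4)), (116, 0.0, np.float64(6.0)), (112, 0.0, np.float64(6.1)), (108, 0.0, np.float64(6.1)), (104, 0.0, np.float64(6.3)), (100, 0.0, np.float64(6.3)), (96, 0.0, np.float64(6.0)), (92, 0.0, np.float64(6.8)), (88, 0.0, np.float64(6.0)), (84, 0.0, np.float64(6.8)), (80, 0.0, np.float64(6.5)), (76, 0.0, np.float64(6.2)), (72, 0.0, np.float64(7.6)), (68, 0.3, np.float64(0.0)), (64, np.float64(-0.4), np.float64(13.7)), (60, np.float64(-0.1), np.float64(6.9)), (56, np.float64(-0.1), np.float64(7.0)), (52, np.float64(-0.1), np.float64(6.7)), (48, np.float64(-0.1), np.float64(7.7)), (44, np.float64(0.2), np.float64(2.9)), (40, np.float64(0.2), np.float64(-0.0)), (36, np.float64(-0.5), np.float64(15.5)), (32, np.float64(-0.2), np.float64(9.1)), (28, np.float64(0.1), np.float64(3.2)), (24, np.float64(0.1), np.float64(2.8)), (20, np.float64(0.1), np.float64(3.7)), (16, np.float64(0.1), np.float64(2.2)), (12, np.float64(-0.2), np.float64(-0.1)), (8, np.float64(-0.9), np.float64(-0.0)), (4, np.float64(-1.6), np.float64(-0.4)), (0, np.float64(-2.3), np.float64(-0.2))]
17.3333 [-2.19549815e-05 -2.10839516e-04 -2.32674990e-03] [ 1.00925328 -0.32719412 -0.26506978]
```

The force vanished at y≈+14 mm, so the fingers have dropped into the notch. They are now centred in it, so I'll press.

```bash
python3 - <<'E'
from h import *
y=-.001; out=[]; 
robot.move_straight(W(0,y,-.011),.03); z=-.011
while z>-.030:
    z-=.001; robot.move_straight(W(0,y,z),.03); robot.wait(.03); f=robot.get_wrist_force()
    out.append((round(z*1e3,1),f.round(1).tolist()))
    if f[2]>25 or np.hypot(*f[:2])>15: break
print(out); print(rim(robot.get_ee_pos()))
robot.wait(.3); print(robot.get_wrist_force())
robot.move_straight(W(0,y,.03),.08)
robot.move_straight(W(0,y+.13,.15),.15)
print(robot.get_t(),rim(robot.get_ee_pos()),robot.get_wrist_force())
im=optics.get_image("top"); cv2.imwrite("pics/top2.png",im)
s=optics.get_image("scene"); cv2.imwrite("pics/s2.png",np.vstack([cv2.resize(s[140:300,150:430],None,fx=2.5,fy=2.5),np.zeros((0,700,3),np.uint8)]))
E
```

```text
[(-12.0, [-1.0, -0.2, 0.3]), (-13.0, [-0.7, -0.7, 0.6]), (-14.0, [-0.7, -0.5, 0.0]), (-15.0, [-0.4, -1.0, 1.4]), (-16.0, [-0.2, 0.5, 0.3]), (-17.0, [-1.6, -0.2, -0.2]), (-18.0, [-0.6, 0.1, 0.2]), (-19.0, [-0.9, 0.0, -0.3]), (-20.0, [0.0, 0.0, -0.2]), (-21.0, [-1.2, -0.0, 0.5]), (-22.0, [0.8, 0.1, 0.4]), (-23.0, [-1.0, -0.5, 0.6]), (-24.0, [-2.0, 0.1, 4.6]), (-25.0, [-6.6, 0.8, 24.3]), (-26.0, [-11.9, 1.3, 43.3])]
[ 0.00019515 -0.00106459 -0.02432387]
[-12.46392821   2.78145984  43.61528085]
24.5083 [-0.00029168  0.12836668  0.1495191 ] [0.50837539 0.15294935 1.17746   ]
```

View pics/s2.png

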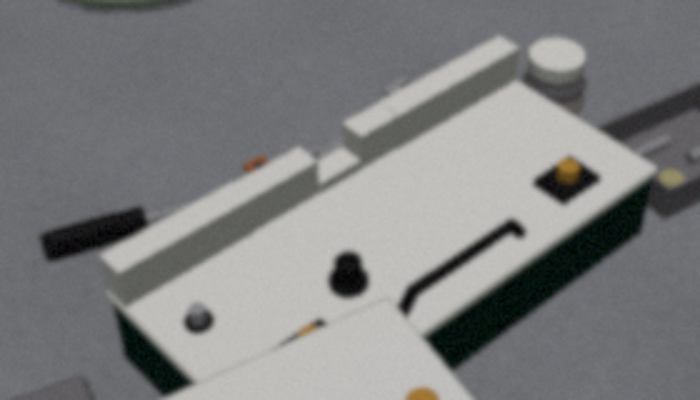

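View pics/top2.png

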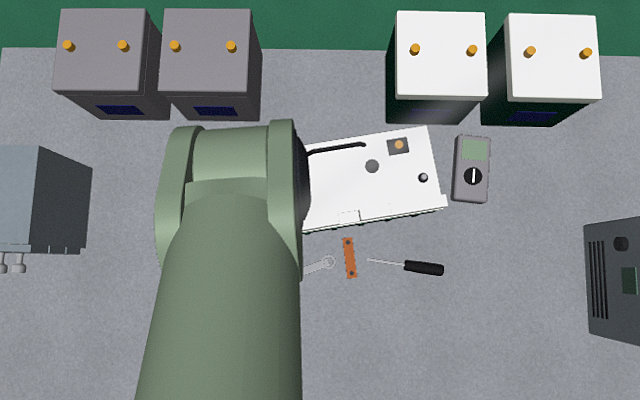

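The pin now stands out of the lid: there is steel at (198,315) in the crop, where it was flush before. The key's floor sits lower, the loose things in view are in place, and the arm is clear. I'll hand the job in.

```bash
python3 -c "
from h import *
robot.finish_job(); print(robot.get_t())"
```

```text
the job is handed in; nothing more can be done
the job is handed in; nothing more can be done
```

The release key is pressed fully home and the job is handed in; the last clock reading, just before hand-in, was 24.5 s of the 67 s allowed.

- **Finding the notch:** I located the rim and notch in the top picture and checked them against the scene view. With the fingers closed, I touched the rim 140 mm left of its middle at about 3.7 N. I then slid right, mostly at 3–9 N, with brief extremes of 0 and 15 N. Contact was lost at y ≈ +14 mm, which matches the notch seen in the picture.
- **Pressing the key:** I pressed at y = −1 mm until a hard stop at 43 N. The fingertips were then 24.3 mm below the rim top, against 24 mm expected for a key fully home.
- **Last checks:** In the closing picture the steel pin stands out of the lid. The loose things in view had not visibly moved, and the arm was 150 mm above the rim and touching nothing. The left end of the scene was hidden from the top camera by the arm. There I only saw the jar and part of the tray in the scene view, and only part of the wrench.
- **One disagreement:** I expected about 5 N of resistance while the key travelled, but the readings between steps showed about 0–1.4 N until the stop. My guess is that the friction relaxes once the arm pauses. The depth reached, the hard stop and the raised pin all say the key is home.

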